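# Load the sample carrier in reverse order

### The job

Move the four sample bottles from the blue trays of the old rack into the pockets of the empty aluminium carrier, in reverse order along the row: the bottle that stood at the left end of the old rack goes into the pocket at the right end of the carrier, the second from the left into the second from the right, and so on. Set every bottle down upright on the floor of its pocket without dropping it or tipping it over.

Things in the scene. Friction and masses are not known exactly. Their poses are not given: they have to be found in the camera images.
- slim_bottle: Slim round sample bottle, body 36 mm across, 112 mm high in all, cap 30 mm across (84 to 112 mm above its underside). White plastic, grey round cap 28 mm high at the top, which is the place to grip. Origin: centre of the underside; z up. Mass about 90 g. Loose, stands upright in one of the four trays at the start.
- jar_bottle: Squat wide round jar, body 54 mm across, 88 mm high in all, cap 51 mm across (60 to 88 mm above its underside). White plastic, grey round cap 28 mm high at the top, which is the place to grip. Origin: centre of the underside; z up. Mass about 130 g. Loose, stands upright in one of the four trays at the start.
- square_bottle: Square-bodied bottle, body 42 x 42 x 68 mm, 104 mm high in all, short neck, cap 28 mm across (76 to 104 mm above its underside). White plastic, grey round cap 28 mm high at the top, which is the place to grip. Origin: centre of the underside; z up. Mass about 110 g. Loose, stands upright in one of the four trays at the start.
- flask_bottle: Cone-shaped flask, 56 mm across at the foot narrowing to 26 mm at the neck, 100 mm high in all, cap 29 mm across (72 to 100 mm above its underside). White plastic, grey round cap 28 mm high at the top, which is the place to grip. Origin: centre of the underside; z up. Mass about 110 g. Loose, stands upright in one of the four trays at the start.
- tray_a: The blue open tray in which the slim bottle stands at the start; one of four alike, in a row on the old rack, fixed. 72 x 72 mm outside, 66 x 66 mm inside, 16 mm high, floor 3 mm thick. Origin: centre of its underside; axes parallel to those of the old rack. Which tray is where in the row differs from start to start.
- tray_b: The blue open tray in which the jar bottle stands at the start; one of four alike, in a row on the old rack, fixed. 72 x 72 mm outside, 66 x 66 mm inside, 16 mm high, floor 3 mm thick. Origin: centre of its underside; axes parallel to those of the old rack. Which tray is where in the row differs from start to start.
- tray_c: The blue open tray in which the square bottle stands at the start; one of four alike, in a row on the old rack, fixed. 72 x 72 mm outside, 66 x 66 mm inside, 16 mm high, floor 3 mm thick. Origin: centre of its underside; axes parallel to those of the old rack. Which tray is where in the row differs from start to start.
- tray_d: The blue open tray in which the flask bottle stands at the start; one of four alike, in a row on the old rack, fixed. 72 x 72 mm outside, 66 x 66 mm inside, 16 mm high, floor 3 mm thick. Origin: centre of its underside; axes parallel to those of the old rack. Which tray is where in the row differs from start to start.
- old_rack: The old rack: flat steel base 84 x 314 mm, 8 mm thick with 14 mm high end lips, carrying the row of four blue trays; fixed. Origin: centre of its underside; y runs along the row (roughly to the robot's left, within 0.15 rad), z up. The trays are centred on x = 0, y = -111, -37, +37, +111 mm. It lies either nearer to the robot than the carrier or beyond it.
- carrier: The carrier to be loaded: one aluminium piece 78 x 300 mm, with four square pockets in a row and a black tab at each end (334 mm long over the tabs); fixed, empty at the start. Origin: centre of its underside; y runs along the row (roughly to the robot's left, within 0.15 rad), z up. The pockets are 70 x 70 mm inside, centred on x = 0, y = -111, -37, +37, +111 mm; their floor is 8 mm above the underside, the top of their walls 22 mm.
There are look-alikes about, which are no part of the job. What is shaped like the jar_bottle but green is not meant.

How it is judged:
By the outcome, as a careful person would: the job done as asked, in the order asked, and still so for the second after the job is handed in, with the robot touching nothing.
It also fails if it takes over 112 s, if anything falls off the work surface, if the arm or the gripper's body presses on something with over 40 N, if the wrist force passes 120 N, or if a joint passes its speed limit or range.

### The arm

A 6-joint arm with a two-finger parallel gripper is mounted at the origin on the work surface. World frame = base frame: x ahead of the robot, y to its left, z up, the work surface at z = 0. Lengths are in m, angles in rad, forces in N, time in s.
With the tool pointing down it reaches from about 0.25 to 0.725 m from the base axis. Payload 4 kg.
Tool frame: the origin (TCP) lies at the centre of the arm's flange, where the gripper is bolted on; the fingertips stand 173 mm ahead of it and the grasp point (between the pads) lies 155 mm ahead of it; x points along the fingers, z is the direction in which the jaws open and shut, and the axes are right-handed (so a half turn about x gives the same grasp; the last joint's range is limited). The gripper opens to 85 mm and grips with 20 to 120 N. Pads are 22 mm wide; open, the fingers measure 114 mm over their backs; the gripper's body (76 mm by 85 mm) begins 54 mm behind the grasp point. The pads swing forward as they close: fully open they stand 13 mm farther back than shut.
Start: joints at [1.186, 0.241, 0.005, 1.335, 0, 1.571], TCP at [0.188, 0.463, 0.405] pointing down, gripper open.
Joint ranges: [-2.72, 2.72], [-1.05, 1.87], [-1.09, 1.28], [-1.99, 2.15], [-1.42, 1.44], [-3.14, 3.14]. Speed limits (rad/s): [2.79, 2.79, 3.14, 3.14, 3.14, 3.14].

### API

Orientations are given as a unit quaternion [x, y, z, w].
In Python, from workcell import bot gives the robot as it stands.
- The arm moves only by the tool arm_command, never from a script. Its argument "moves" is one flat list of numbers, 7 for each row, row after row: the shift along the tool's x, y, z in m, then the turn, a rotation vector about the tool's x, y, z in rad, then the closure, from -1 (fully open) to 1 (shut). A call has 1 to 20 rows; each row shifts and turns the pose as measured when the row begins, along the tool's axes as they then stand; what a row does not reach is not made up. A row lasts 1/12 s, in which the tool goes at most 41.7 mm and 7.16 degrees, less where a joint would pass 70% of its speed; a pose out of reach is approached as far as the arm can. A call with a gripper value outside its range is refused whole. The fingers move at their own pace and stop on an object; the grip force is fixed at half the most. Time passes only in rows, so rows that do not move let the fingers close. It gives the time, the measured TCP pose, the force and the opening at its end, in the units of the state.
- bot.get_obs(): the state, without advancing time (a new reading comes with each control period).
- bot.camera(name): name is "scene" or "side" or "wrist"; returns the picture (480x640x3 uint8, red, green, blue); there is no depth.
- bot.get_calibration(name): a dict with "mtx" (3x3 intrinsics, pixels), "world_from_camera" (4x4, takes a point from camera to world coordinates); the wrist camera has in their place "mount" (4x4, takes a point from camera to tool coordinates, whose origin is the TCP and whose axes are the tool frame's). Camera axes: x right, y up, looking along -z (the intrinsics and any distortion apply to the point x, -y, -z); pixel columns grow to the right and rows downward; lengths in m; the calibration is good to about 2 mm. A picture is of the moment at which its call begins: read the wrist's pose just before it. get_calibration takes no time and is no camera call.
- bot.job_done(): hands the job in, once; it reports no verdict.
The state is a dict: "clock": time; "joint_pos": joint angles; "joint_vel": joint speeds; "tau": joint torques, N m; "eef_pos": TCP position; "tool_rot": TCP orientation; "ft_force": force on the tool from outside, world axes, zero at the start; "ft_torque": the same for the moment, N m; "grip_width": finger opening in m.
Only numpy, scipy, OpenCV 4.12 (cv2) and the standard library are available. Lean on these libraries where they do the work, as an engineer would, in place of code of your own. Each camera call takes 0.05 s, during which the arm holds its last target.

## Working session

There is one attempt and no reset: what is moved stays moved. The work goes in short steps, Python scripts to look and compute and a tool call to move; the robot and the scene stay as the last step left them, time stands still between calls to the robot, and variables do not carry over. Pictures are saved under pics/ and viewed, and the job is handed in when it is done.

Besides the shell and the picture viewer there is one more tool, called after ">>>" as name(argument=value, ...), one argument or row to a line, values as JSON. arm_command: Moves the arm, as the interface text tells. Its arguments: {"type":"object","properties":{"moves":{"type":"array"}},"required":["moves"]}

```bash
mkdir -p pics; ls; python3 - <<'E'
from workcell import bot
import cv2,json,numpy as np
np.set_printoptions(precision=4,suppress=True)
print(bot.get_obs())
for n in ["scene","side","wrist"]:
    im=bot.camera(n); cv2.imwrite(f"pics/{n}0.png",im[:,:,::-1]); 
    print(n,bot.get_calibration(n))
E
```

```text
pics
{'clock': 0.0, 'joint_pos': array([ 1.186 ,  0.2414,  0.0037,  1.3352, -0.    ,  1.5708]), 'joint_vel': array([ 0.0004,  0.0011, -0.0002,  0.0011,  0.0015, -0.0003]), 'tau': array([ -0.001 , -37.2318,  25.2406,   0.017 ,   0.0001,  -0.    ]), 'eef_pos': array([0.1876, 0.4632, 0.4038]), 'tool_rot': array([-0.3956,  0.587 ,  0.3947,  0.5858]), 'ft_force': array([-0.7993,  0.2098, -0.1847]), 'ft_torque': array([0.0194, 0.0072, 0.0217]), 'grip_width': 0.08567060278387033}
scene {'mtx': array([[459.2707,   0.    , 319.9286],
       [  0.    , 459.2707, 238.8788],
       [  0.    ,   0.    ,   1.    ]]), 'world_from_camera': array([[ 0.6733, -0.5826,  0.4551,  0.9393],
       [ 0.7393,  0.5372, -0.406 , -0.4285],
       [-0.008 ,  0.6098,  0.7925,  0.6775],
       [ 0.    ,  0.    ,  0.    ,  1.    ]])}
side {'mtx': array([[508.6669,   0.    , 314.4886],
       [  0.    , 508.6669, 239.9319],
       [  0.    ,   0.    ,   1.    ]]), 'world_from_camera': array([[-0.6854,  0.5149, -0.515 ,  0.1915],
       [-0.7282, -0.4897,  0.4795,  0.2663],
       [-0.0053,  0.7037,  0.7105,  0.5731],
       [ 0.    ,  0.    ,  0.    ,  1.    ]])}
wrist {'mtx': array([[339.8049,   0.    , 315.481 ],
       [  0.    , 339.8049, 235.2692],
       [  0.    ,   0.    ,   1.    ]]), 'mount': array([[-0.0007,  0.3158, -0.9488,  0.0312],
       [ 0.0013,  0.9488,  0.3158,  0.0813],
       [ 1.    , -0.001 , -0.0011, -0.0008],
       [ 0.    ,  0.    ,  0.    ,  1.    ]])}
```

View pics/scene0.png

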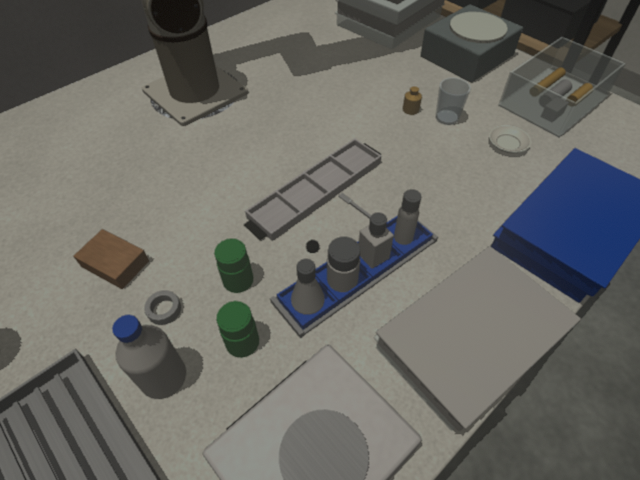

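View pics/side0.png

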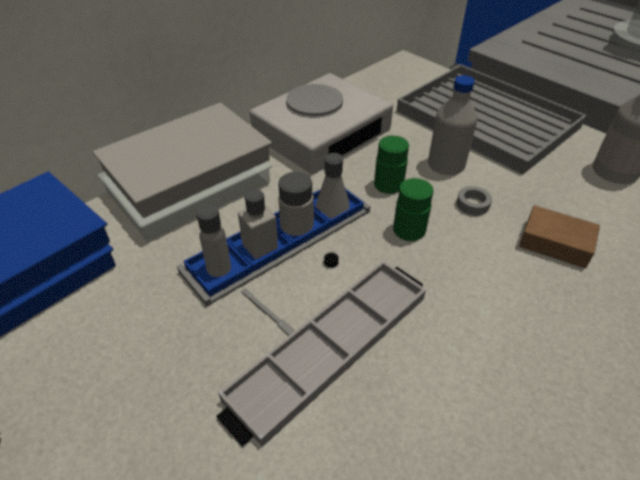

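View pics/wrist0.png

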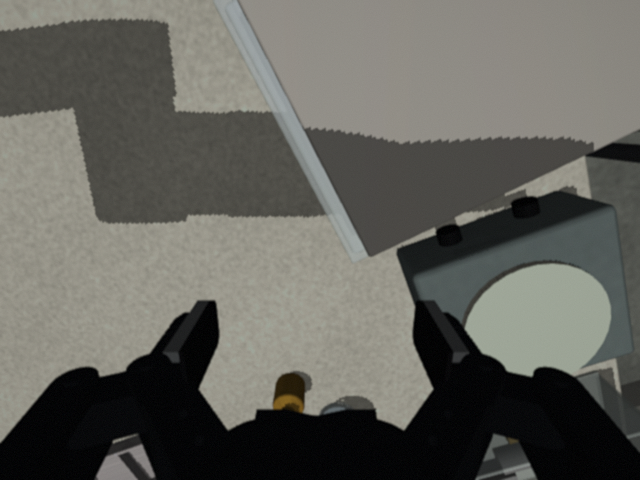

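The two views show the old rack beyond the carrier. From left (+y) to right the bottles are slim, square, jar, flask. Next I'll enlarge both views to pick accurate points.

```bash
python3 - <<'E'
import cv2
a=cv2.imread("pics/scene0.png")[130:340,240:450]; b=cv2.imread("pics/side0.png")[145:445,170:430]
cv2.imwrite("pics/sc_z.png",cv2.resize(cv2.convertScaleAbs(a,alpha=1.6),None,fx=2.8,fy=2.8,interpolation=2))
cv2.imwrite("pics/si_z.png",cv2.resize(cv2.convertScaleAbs(b,alpha=1.6),None,fx=2,fy=2,interpolation=2))
E
```

```text
(no output)
```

View pics/sc_z.png

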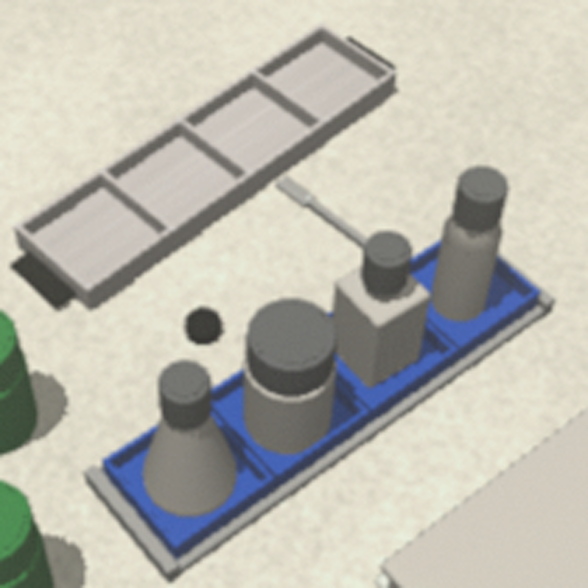

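View pics/si_z.png

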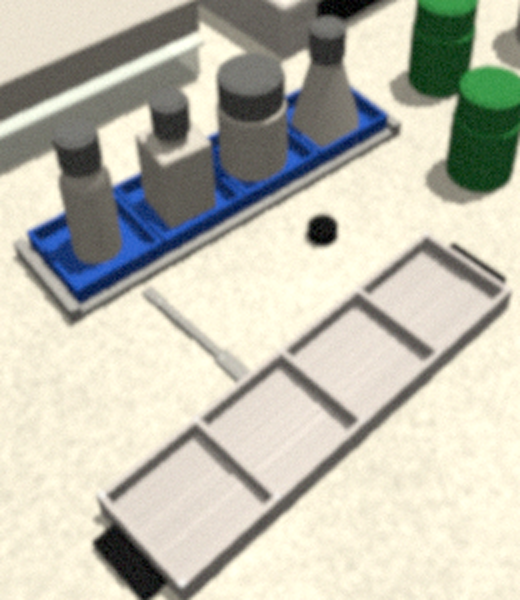

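```bash
cat > h.py <<'E'
import numpy as np
from workcell import bot
np.set_printoptions(precision=4,suppress=True)
from scipy.spatial.transform import Rotation as R
def ray(name,uv,T=None):
    c=bot.get_calibration(name); M=c["mtx"]; T=c["world_from_camera"] if T is None else T
    d=np.linalg.inv(M)@np.array([uv[0],uv[1],1.]); d=T[:3,:3]@np.array([d[0],-d[1],-d[2]])
    return T[:3,3],d/np.linalg.norm(d)
def onz(name,uv,z,T=None):
    o,d=ray(name,uv,T); return o+d*(z-o[2])/d[2]
def tri(rs):
    A=np.zeros((3,3));b=np.zeros(3)
    for o,d in rs:
        P=np.eye(3)-np.outer(d,d);A+=P;b+=P@o
    p=np.linalg.solve(A,b); return p,max(np.linalg.norm((np.eye(3)-np.outer(d,d))@(p-o)) for o,d in rs)
def wristT(obs):
    T=np.eye(4);T[:3,:3]=R.from_quat(obs["tool_rot"]).as_matrix();T[:3,3]=obs["eef_pos"]
    return T@bot.get_calibration("wrist")["mount"]
def body(obs,p): # world displacement of grasp target -> tool axes
    return R.from_quat(obs["tool_rot"]).as_matrix().T@p
E
python3 - <<'E'
from h import *
caps={'slim':((483,183),(77,135),.123),'square':((387,247),(168,102),.115),'jar':((291,333),(251,74),.099),'flask':((185,381),(326,28),.111)}
for k,(a,b,z) in caps.items():
    a=np.array(a)/2.8+[240,130]; b=np.array(b)/2+[170,145]
    p,e=tri([ray("scene",a),ray("side",b)]); print(k,p,e,onz("scene",a,z)[:2],onz("side",b,z)[:2])
print("carrier")
A=[(18,235),(322,27),(395,72),(92,292)];B=[(510,290),(183,590),(102,497),(428,238)]
for i in range(4):
    a=np.array(A[i])/2.8+[240,130];print("scene",onz("scene",a,.022)[:2], "side",[onz("side",np.array(b)/2+[170,145],.022)[:2] for b in [B[i]]])
R0=R.from_quat(bot.get_obs()["tool_rot"]).as_matrix();print(R0)
E
```

```text
slim [0.6551 0.0284 0.1204] 0.0015838788355522133 [0.6572 0.0278] [0.6511 0.0288]
square [ 0.647  -0.0424  0.1123] 0.0005286631870997713 [ 0.6486 -0.0438] [ 0.6439 -0.0409]
jar [ 0.6453 -0.1173  0.0966] 0.0009438009875529848 [ 0.6472 -0.1179] [ 0.6423 -0.116 ]
flask [ 0.636  -0.1869  0.1081] 0.00040359824377231355 [ 0.6378 -0.1879] [ 0.6329 -0.1844]
carrier
scene [ 0.4253 -0.1545] side [array([ 0.4141, -0.1498])]
scene [0.4144 0.1449] side [array([0.4059, 0.1484])]
scene [0.4874 0.1489] side [array([0.4817, 0.148 ])]
scene [ 0.4971 -0.1485] side [array([ 0.4853, -0.1452])]
[[-0.0006 -0.9269  0.3754]
 [-0.0015  0.3754  0.9269]
 [-1.      0.     -0.0016]]
```

```bash
cat >> h.py <<'E'
from scipy.linalg import logm
def pose(p,yaw):
    # tool x down, z=(cos yaw, sin yaw,0), y=z cross x
    z=np.array([np.cos(yaw),np.sin(yaw),0]);x=np.array([0,0,-1.]);T=np.eye(4)
    T[:3,:3]=np.stack([x,np.cross(z,x),z],1);T[:3,3]=p;return T
def cur():
    o=bot.get_obs();T=np.eye(4);T[:3,:3]=R.from_quat(o["tool_rot"]).as_matrix();T[:3,3]=o["eef_pos"];return T,o
def plan(p,yaw,step=.036,n=None):
    T,o=cur();L=logm(np.linalg.inv(T)@pose(p,yaw)).real
    w=np.array([L[2,1],L[0,2],L[1,0]]);v=L[:3,3]
    m=n or int(np.ceil(max(np.linalg.norm(v)/step,np.linalg.norm(w)/.115,1)))
    print("n",m,"per row",np.r_[v,w]/m,"clk",o["clock"],"pos",o["eef_pos"],"F",o["ft_force"],"w",o["grip_width"],"joints",o["joint_pos"]);
E
python3 -c "
from h import *
plan([.52,-.02,.45],0.0)"
```

```text
n 18 per row [-0.0025 -0.0346  0.0003  0.0659 -0.0001  0.0001] clk 0.15 pos [0.1876 0.4632 0.404 ] F [0.0222 0.5807 0.0915] w 0.08549397522674346 joints [1.186  0.2412 0.004  1.3352 0.     1.5708]
```

>>> arm_command(
  moves=[-0.0025,-0.0346,0.0003,0.066,0,0,-1,-0.0025,-0.0346,0.0003,0.066,0,0,-1,-0.0025,-0.0346,0.0003,0.066,0,0,-1,-0.0025,-0.0346,0.0003,0.066,0,0,-1,-0.0025,-0.0346,0.0003,0.066,0,0,-1,-0.0025,-0.0346,0.0003,0.066,0,0,-1,-0.0025,-0.0346,0.0003,0.066,0,0,-1,-0.0025,-0.0346,0.0003,0.066,0,0,-1,-0.0025,-0.0346,0.0003,0.066,0,0,-1,-0.0025,-0.0346,0.0003,0.066,0,0,-1,-0.0025,-0.0346,0.0003,0.066,0,0,-1,-0.0025,-0.0346,0.0003,0.066,0,0,-1,-0.0025,-0.0346,0.0003,0.066,0,0,-1,-0.0025,-0.0346,0.0003,0.066,0,0,-1,-0.0025,-0.0346,0.0003,0.066,0,0,-1,-0.0025,-0.0346,0.0003,0.066,0,0,-1,-0.0025,-0.0346,0.0003,0.066,0,0,-1,-0.0025,-0.0346,0.0003,0.066,0,0,-1],
)

```text
clock: 1.65
eef_pos: [0.539, -0.0295, 0.4417]
tool_rot: [0.013, 0.711, -0.017, 0.702]
ft_force: [1.4, 0.4, -0.7]
grip_width: 0.0852
```

```bash
python3 -c "
from h import *
plan([.52,-.02,.45],0.0)"
```

```text
n 1 per row [-0.0082  0.0091 -0.0193 -0.0426 -0.0125  0.0062] clk 1.65 pos [ 0.539  -0.0295  0.4417] F [ 1.4179  0.3947 -0.7293] w 0.08524448073131484 joints [-0.0531  0.3152  0.2013  1.4692 -0.0066  1.5604]
```

>>> arm_command(
  moves=[-0.008,0.009,-0.019,-0.042,-0.0125,0.006,-1,0,0,0,0,0,0,-1,0,0,0,0,0,0,-1],
)

```text
clock: 1.9
eef_pos: [0.5207, -0.0285, 0.4481]
tool_rot: [0.005, 0.708, -0.007, 0.706]
ft_force: [0.1, 0.1, -0.7]
grip_width: 0.0853
```

```bash
python3 -c "
from h import *
import cv2
plan([.52,-.02,.45],0.0)
T,o=cur();np.save('T1.npy',T);im=bot.camera('wrist');cv2.imwrite('pics/wrist1.png',cv2.convertScaleAbs(im[:,:,::-1],alpha=1.3))"
```

```text
n 1 per row [-0.0019  0.0085 -0.0008 -0.0161 -0.003   0.0026] clk 1.9 pos [ 0.5207 -0.0285  0.4481] F [ 0.1065  0.054  -0.6942] w 0.08527443007380002 joints [-0.0541  0.2717  0.1583  1.4603 -0.0027  1.5328]
```

View pics/wrist1.png

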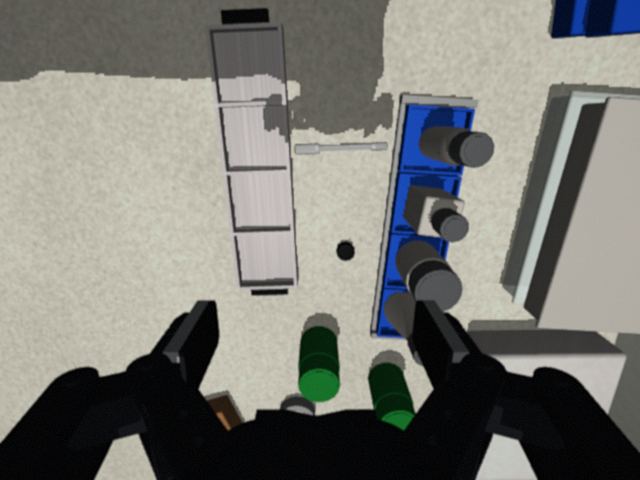

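The wrist view shows the carrier upright at u 210–297, v 10–295. The rack is at u 372–476, v 95–338. I'll zoom in for the carrier's rim corners and the cap tops.

```bash
python3 -c "
import cv2
a=cv2.imread('pics/wrist1.png')
c=cv2.resize(a[0:300,200:310],None,fx=2,fy=2,interpolation=2); d=cv2.resize(a[85:345,365:505],None,fx=2.3,fy=2.3,interpolation=2)
import numpy as np
h=max(c.shape[0],d.shape[0]);o=np.zeros((h,c.shape[1]+d.shape[1],3),np.uint8);o[:c.shape[0],:c.shape[1]]=c;o[:d.shape[0],c.shape[1]:]=d
print(c.shape,d.shape);cv2.imwrite('pics/w1z.png',o)"
```

```text
(600, 220, 3) (598, 322, 3)
```

View pics/w1z.png

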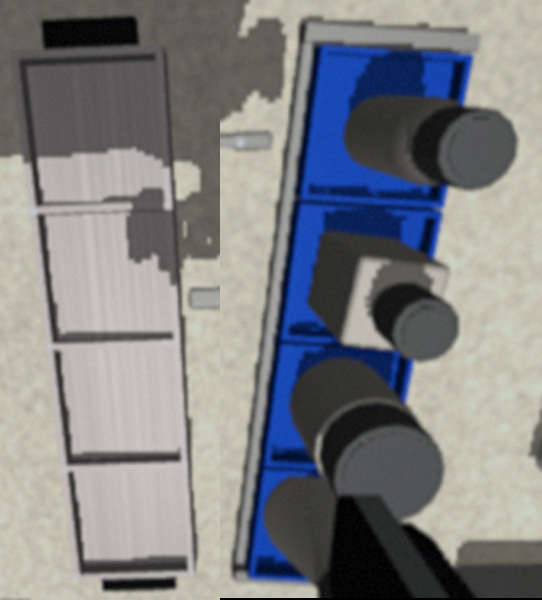

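```bash
python3 -c "
from h import *
T=np.load('T1.npy')@bot.get_calibration('wrist')['mount']
C=np.array([onz('wrist',p,.022,T)[:2] for p in [(209.5,28),(282,24),(296.5,285),(240,288)]]);print(C, C.mean(0),[np.linalg.norm(C[i]-C[i-1]) for i in range(4)])
e=(C[0]+C[1]-C[2]-C[3]);print('yaw',np.arctan2(-e[0],e[1]))
S=dict(slim=((483,183),(77,135)),square=((387,247),(168,102)),jar=((291,333),(251,74)))
for n,p,z in [('slim',(478,148),.123),('square',(425,327),.115),('jar',(388,472),.099)]:
    uv=((p[0]-220)/2.3+365,p[1]/2.3+85);a,b=S[n];a=np.array(a)/2.8+[240,130]; b=np.array(b)/2+[170,145]
    print(n,onz('wrist',uv,z,T)[:2],*tri([ray('scene',a),ray('side',b),ray('wrist',uv,T)]))
E=[((17-0)/2,0)]
"
```

```text
[[ 0.414   0.1437]
 [ 0.488   0.1461]
 [ 0.4931 -0.1474]
 [ 0.4199 -0.1507]] [ 0.4538 -0.0021] [np.float64(0.2944717109472228), np.float64(0.07399427212824507), np.float64(0.2935882227840525), np.float64(0.07323833916670486)]
yaw 0.018838513391770718
slim [0.6561 0.0277] [0.6559 0.0279 0.1209] 0.0020355196814199135
square [ 0.648 -0.043] [ 0.6477 -0.043   0.1128] 0.0012452838682615519
jar [ 0.6458 -0.1166] [ 0.6458 -0.1175  0.0969] 0.0012833652877593782
```

Wrist and scene agree within about 2 mm; the side view is off by a few mm more. The carrier centre is about (0.4545, -0.002) with yaw about 0.02, and the rack yaw is about -0.085. I'll start with the slim bottle.

```bash
python3 -c "
from h import *
plan([.656,.028,.35],-.085)"
```

```text
n 5 per row [ 0.0196  0.0126  0.0265  0.0139 -0.0006  0.0005] clk 1.95 pos [ 0.5206 -0.0281  0.4484] F [ 0.4204 -0.1276 -0.3027] w 0.0854950081425917 joints [-0.0532  0.2714  0.1587  1.461  -0.0025  1.5328]
```

>>> arm_command(
  moves=[0.0195,0.0125,0.0265,0.014,0,0,-1,0.0195,0.0125,0.0265,0.014,0,0,-1,0.0195,0.0125,0.0265,0.014,0,0,-1,0.0195,0.0125,0.0265,0.014,0,0,-1,0.0195,0.0125,0.0265,0.014,0,0,-1,0,0,0,0,0,0,-1],
)

```text
clock: 2.45
eef_pos: [0.6613, 0.0354, 0.3459]
tool_rot: [0.029, 0.707, -0.031, 0.706]
ft_force: [-0.4, -1.1, -2.5]
grip_width: 0.0855
```

```bash
python3 -c "
from h import *
plan([.656,.028,.35],-.085)"
```

```text
n 1 per row [-0.0041 -0.0078 -0.0046  0.001  -0.0003  0.0028] clk 2.45 pos [0.6613 0.0354 0.3459] F [-0.3658 -1.0969 -2.4983] w 0.08554296749232049 joints [ 0.054   0.5973  0.3939  1.3681 -0.0027  1.7089]
```

>>> arm_command(
  moves=[-0.004,-0.008,-0.0045,0,0,0.003,-1,0,0,0,0,0,0,-1,0,0,0,0,0,0,-1],
)

```text
clock: 2.7
eef_pos: [0.656, 0.0307, 0.3454]
tool_rot: [0.027, 0.71, -0.028, 0.703]
ft_force: [-0.9, 0.2, 0.3]
grip_width: 0.0857
```

```bash
python3 -c "
from h import *
import cv2
plan([.656,.028,.267],-.085)
T,o=cur();im=bot.camera('wrist');cv2.imwrite('pics/w2.png',cv2.convertScaleAbs(im[:,:,::-1],alpha=1.3))"
```

```text
n 3 per row [ 0.0261 -0.0009  0.0002  0.0023 -0.003   0.0002] clk 2.7 pos [0.656  0.0307 0.3454] F [-0.8801  0.1873  0.3363] w 0.08566522707757994 joints [0.0467 0.5896 0.3793 1.3694 0.0004 1.6956]
```

View pics/w2.png

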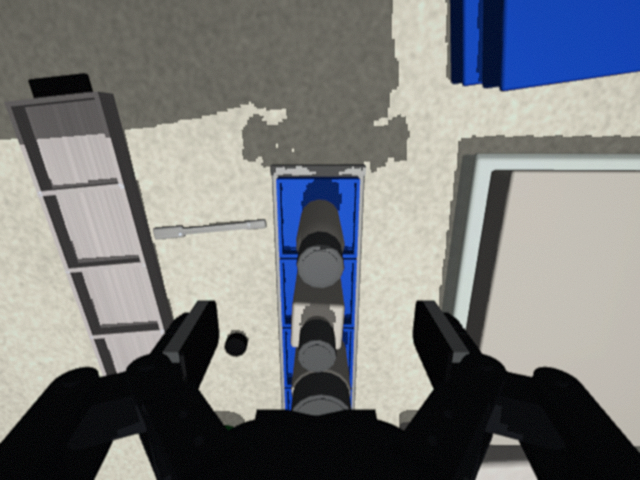

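The slim cap at (320,266) sits midway between the fingers and the row runs vertical in the image, so the alignment is good. Descending.

>>> arm_command(
  moves=[0.025,-0.001,0,0.002,-0.003,0,-1,0.025,-0.001,0,0.002,-0.003,0,-1,0.018,-0.001,0,0.002,-0.003,0,-1,0.006,0,0,0,0,0,-1,0,0,0,0,0,0,-1,0,0,0,0,0,0,-1],
)

```text
clock: 3.25
eef_pos: [0.6538, 0.025, 0.2853]
tool_rot: [0.031, 0.698, -0.031, 0.715]
ft_force: [0.4, 0.8, 0.4]
grip_width: 0.0858
```

```bash
python3 -c "
from h import *
plan([.656,.028,.267],-.085)"
```

```text
n 1 per row [ 0.0183  0.0032  0.0017 -0.0026  0.0233 -0.0018] clk 3.25 pos [0.6538 0.025  0.2853] F [0.4304 0.764  0.418 ] w 0.08576481940807788 joints [ 0.0384  0.603   0.2433  1.1878 -0.0012  1.6969]
```

>>> arm_command(
  moves=[0.018,0.003,0.002,-0.003,0.023,-0.002,-1,0,0,0,0,0,0,-1,0,0,0,0,0,0,-1],
)

```text
clock: 3.5
eef_pos: [0.6577, 0.0273, 0.2747]
tool_rot: [0.03, 0.703, -0.03, 0.71]
ft_force: [0.9, -0.4, -0.0]
grip_width: 0.0854
```

```bash
python3 -c "
from h import *
plan([.656,.028,.267],-.085)"
```

```text
n 1 per row [ 0.0077  0.0005 -0.0018 -0.0003  0.0106 -0.001 ] clk 3.5 pos [0.6577 0.0273 0.2747] F [ 0.9207 -0.422  -0.0393] w 0.08538942893644061 joints [ 0.0416  0.6241  0.2522  1.1882 -0.0003  1.6977]
```

>>> arm_command(
  moves=[0.008,0.001,-0.002,0,0.01,0,-1,0.003,0,-0.001,0,0.005,0,-1,0,0,0,0,0,0,-1,0,0,0,0,0,0,-1],
)

```text
clock: 3.83
eef_pos: [0.6555, 0.0286, 0.2677]
tool_rot: [0.031, 0.706, -0.03, 0.707]
ft_force: [-0.3, 0.5, 0.2]
grip_width: 0.0854
```

```bash
python3 -c "
from h import *
plan([.656,.028,.267],-.085)"
```

```text
n 1 per row [ 0.0007 -0.0005  0.0005 -0.0005  0.0018 -0.0019] clk 3.8333 pos [0.6555 0.0286 0.2677] F [-0.2543  0.5215  0.2329] w 0.0854446879310756 joints [0.0432 0.629  0.2418 1.1816 0.0016 1.6995]
```

Close the gripper.

>>> arm_command(
  moves=[0,0,0,0,0,0,1,0,0,0,0,0,0,1,0,0,0,0,0,0,1,0,0,0,0,0,0,1,0,0,0,0,0,0,1,0,0,0,0,0,0,1,0,0,0,0,0,0,1,0,0,0,0,0,0,1,0,0,0,0,0,0,1,0,0,0,0,0,0,1],
)

```text
clock: 4.67
eef_pos: [0.6558, 0.0285, 0.2689]
tool_rot: [0.031, 0.705, -0.03, 0.708]
ft_force: [-0.2, -0.0, -0.8]
grip_width: 0.0282
```

```bash
python3 -c "
from h import *
plan([.656,.028,.40],-.085)"
```

```text
n 4 per row [-0.0328 -0.0001  0.0001 -0.0002  0.0009 -0.0005] clk 4.6667 pos [0.6558 0.0285 0.2689] F [-0.1747 -0.0155 -0.8435] w 0.02818595423678812 joints [0.0431 0.6278 0.243  1.1819 0.0016 1.6995]
```

The opening is 28 mm on a 30 mm cap, so it's held. Lifting.

>>> arm_command(
  moves=[-0.02,0,0,0,0.001,0,1,-0.033,0,0,0,0.001,0,1,-0.033,0,0,0,0.001,0,1,-0.033,0,0,0,0.001,0,1,-0.02,0,0,0,0,0,1,0,0,0,0,0,0,1],
)

```text
clock: 5.17
eef_pos: [0.6544, 0.0282, 0.4076]
tool_rot: [0.031, 0.711, -0.03, 0.702]
ft_force: [0.4, 0.1, -0.4]
grip_width: 0.0282
```

```bash
python3 -c "
from h import *
import cv2
plan([.457,-.113,.40],.02)
T,o=cur();im=bot.camera('side');cv2.imwrite('pics/s2.png',im[100:,:,::-1])"
```

```text
n 7 per row [ 0.0013 -0.0211 -0.0275 -0.0151 -0.002  -0.0002] clk 5.1667 pos [0.6544 0.0282 0.4076] F [ 0.3805  0.1256 -0.4056] w 0.028152323659421778 joints [0.0426 0.5719 0.5095 1.5221 0.0021 1.699 ]
```

View pics/s2.png

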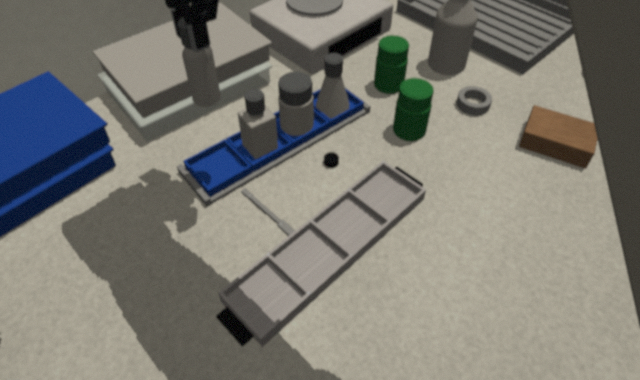

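The slim bottle is lifted clear at (200,75). Moving it to the right-end pocket.

>>> arm_command(
  moves=[0.001,-0.011,-0.014,-0.007,-0.001,0,1,0.001,-0.021,-0.027,-0.015,-0.002,0,1,0.001,-0.021,-0.027,-0.015,-0.002,0,1,0.001,-0.021,-0.027,-0.015,-0.002,0,1,0.001,-0.021,-0.027,-0.015,-0.002,0,1,0.001,-0.021,-0.027,-0.015,-0.002,0,1,0.001,-0.021,-0.027,-0.015,-0.002,0,1,0.001,-0.011,-0.014,-0.007,-0.001,0,1,0,0,0,0,0,0,1,0,0,0,0,0,0,1],
)

```text
clock: 6.05
eef_pos: [0.4451, -0.1149, 0.3778]
tool_rot: [-0.007, 0.717, 0.012, 0.697]
ft_force: [0.5, 0.2, -1.0]
grip_width: 0.0286
```

```bash
python3 -c "
from h import *
plan([.457,-.113,.32],.02)"
```

```text
n 2 per row [ 0.0288  0.0007  0.0064  0.0035 -0.0146 -0.0032] clk 6.05 pos [ 0.4451 -0.1149  0.3778] F [ 0.476   0.2318 -0.996 ] w 0.02859324775119474 joints [-0.2522  0.1891 -0.1322  1.2793 -0.0017  1.2917]
```

>>> arm_command(
  moves=[0.02,0,0.006,0.003,-0.014,-0.003,1,0.02,0,0.004,0.002,-0.008,-0.003,1,0.008,0,0,0,-0.004,0,1,0,0,0,0,0,0,1,0,0,0,0,0,0,1],
)

```text
clock: 6.47
eef_pos: [0.4564, -0.1122, 0.3239]
tool_rot: [-0.007, 0.709, 0.009, 0.705]
ft_force: [0.7, -1.1, -0.2]
grip_width: 0.0285
```

```bash
python3 -c "
from h import *
plan([.457,-.113,.30],.02)"
```

```text
n 1 per row [ 0.0239 -0.0008  0.0006  0.0036 -0.0049 -0.0026] clk 6.4667 pos [ 0.4564 -0.1122  0.3239] F [ 0.6782 -1.1033 -0.175 ] w 0.02848746645414142 joints [-0.2415  0.2376 -0.2171  1.1215  0.0013  1.3057]
```

```bash
python3 -c "
from h import *
import cv2
a=bot.camera('side')[145:465,170:470,::-1];b=bot.camera('scene')[100:330,200:440,::-1]
b=cv2.resize(b,(334,320));cv2.imwrite('pics/p3.png',cv2.resize(np.hstack([a,b]),None,fx=1.25,fy=1.25)*1)"
```

```text
(no output)
```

View pics/p3.png

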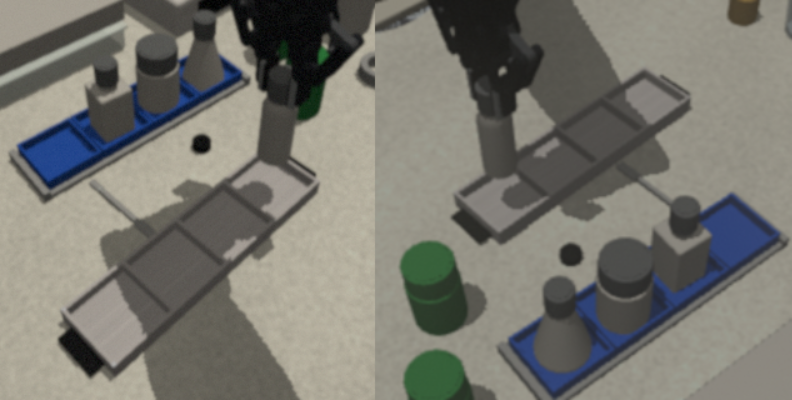

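The slim bottle hangs above the right-end pocket in both views. Lowering it.

>>> arm_command(
  moves=[0.022,-0.001,0,0.003,-0.004,-0.002,1,0.018,0,0,0,0,0,1,0.012,0,0,0,0,0,1,0,0,0,0,0,0,1,0,0,0,0,0,0,1],
)

```text
clock: 6.98
eef_pos: [0.4603, -0.1129, 0.2753]
tool_rot: [-0.009, 0.704, 0.007, 0.711]
ft_force: [-0.2, -0.0, -0.1]
grip_width: 0.0286
```

```bash
python3 -c "
from h import *
plan([.457,-.113,.266],.02)"
```

```text
n 1 per row [ 0.0093 -0.     -0.0034  0.0026  0.0098  0.0023] clk 6.9833 pos [ 0.4603 -0.1129  0.2753] F [-0.1658 -0.0496 -0.1003] w 0.02858888207738273 joints [-0.2406  0.2865 -0.2913  0.9829  0.0004  1.3076]
```

>>> arm_command(
  moves=[0.008,0,-0.003,0.002,0.01,0.002,1,0.004,0,-0.001,0,0.003,0,1,0,0,0,0,0,0,1,0,0,0,0,0,0,1],
)

```text
clock: 7.32
eef_pos: [0.458, -0.1133, 0.2667]
tool_rot: [-0.008, 0.706, 0.006, 0.708]
ft_force: [0.0, -0.1, -0.2]
grip_width: 0.0288
```

```bash
python3 -c "
from h import *
plan([.457,-.113,.266],.02)"
```

```text
n 1 per row [ 0.0006  0.0003 -0.001   0.0007  0.0025  0.0024] clk 7.3167 pos [ 0.458  -0.1133  0.2667] F [ 0.007  -0.135  -0.2482] w 0.02880854347523254 joints [-0.2421  0.2954 -0.3048  0.9675 -0.0017  1.308 ]
```

>>> arm_command(
  moves=[0.0015,0,0,0,0.002,0.002,1,0.001,0,0,0,0,0,1,0,0,0,0,0,0,1,0,0,0,0,0,0,1],
)

```text
clock: 7.65
eef_pos: [0.4585, -0.1137, 0.2664]
tool_rot: [-0.008, 0.706, 0.007, 0.708]
ft_force: [0.8, 0.4, -0.7]
grip_width: 0.0285
```

```bash
python3 -c "
from h import *
plan([.457,-.113,.266],.02)"
```

```text
n 1 per row [ 0.0004  0.0007 -0.0015  0.0003  0.0035  0.0016] clk 7.65 pos [ 0.4585 -0.1137  0.2664] F [ 0.8187  0.4341 -0.7481] w 0.028467253646013182 joints [-0.2429  0.2965 -0.3042  0.9663 -0.0006  1.3076]
```

>>> arm_command(
  moves=[0.003,0,-0.001,0,0.003,0.001,1,0.001,0,0,0,0,0,1,0,0,0,0,0,0,1],
)

```text
clock: 7.9
eef_pos: [0.459, -0.1142, 0.2662]
tool_rot: [-0.008, 0.705, 0.006, 0.71]
ft_force: [1.2, -0.7, -1.1]
grip_width: 0.0285
```

```bash
python3 -c "
from h import *
import cv2
plan([.457,-.113,.266],.02)
a=bot.camera('side')[145:465,170:470,::-1];b=bot.camera('scene')[100:330,200:440,::-1]
b=cv2.resize(b,(334,320));cv2.imwrite('pics/p4.png',cv2.resize(np.hstack([a,b]),None,fx=1.25,fy=1.25)*1)"
```

```text
n 1 per row [ 0.0002  0.0012 -0.002   0.0002  0.0072  0.0025] clk 7.9 pos [ 0.459  -0.1142  0.2662] F [ 1.2151 -0.7264 -1.0766] w 0.028502994998438867 joints [-0.2437  0.2962 -0.3052  0.9618 -0.0006  1.3069]
```

View pics/p4.png

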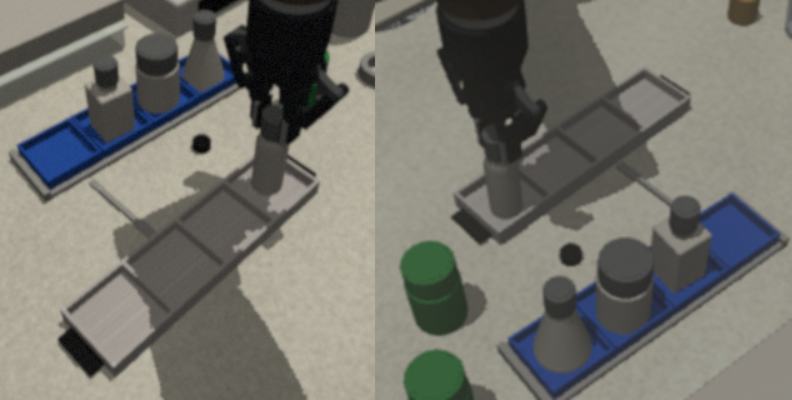

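In the pocket in both views. I'll press slightly to make sure of contact.

>>> arm_command(
  moves=[0.006,0.001,-0.002,0,0.007,0.002,1,0,0,0,0,0,0,1],
)

```text
clock: 8.17
eef_pos: [0.4611, -0.1145, 0.2671]
tool_rot: [-0.009, 0.702, 0.005, 0.713]
ft_force: [-0.0, 0.4, -0.5]
grip_width: 0.0284
```

```bash
python3 -c "
from h import *
plan([.457,-.113,.266],.02)"
```

```text
n 1 per row [ 0.0011  0.0016 -0.004  -0.0001  0.0156  0.006 ] clk 8.1667 pos [ 0.4611 -0.1145  0.2671] F [-0.0455  0.4304 -0.5484] w 0.02844964492396742 joints [-0.243   0.2951 -0.304   0.9552 -0.0018  1.3079]
```

>>> arm_command(
  moves=[0,0.001,-0.003,0,0.015,0.005,1,0,0.001,-0.002,0,0.008,0.003,1,0,0,-0.001,0,0.004,0.001,1,0,0,0,0,0,0,1],
)

```text
clock: 8.5
eef_pos: [0.4545, -0.1124, 0.2667]
tool_rot: [-0.006, 0.712, 0.008, 0.702]
ft_force: [-0.7, -0.0, -0.9]
grip_width: 0.0281
```

```bash
python3 -c "
from h import *
plan([.457,-.113,.266],.02)"
```

```text
n 1 per row [ 0.0007 -0.0006  0.0025 -0.     -0.0138 -0.0039] clk 8.5 pos [ 0.4545 -0.1124  0.2667] F [-0.6619 -0.0181 -0.8932] w 0.02812020517156986 joints [-0.2426  0.296  -0.3037  0.9854  0.0002  1.3082]
```

>>> arm_command(
  moves=[0.002,-0.0005,0.002,0,-0.009,-0.003,1,0.001,0,0,0,0,0,1,0.001,0,0,0,0,0,1],
)

```text
clock: 8.75
eef_pos: [0.4545, -0.1126, 0.2656]
tool_rot: [-0.007, 0.71, 0.007, 0.704]
ft_force: [-1.9, 1.5, 9.2]
grip_width: 0.0284
```

```bash
python3 -c "
from h import *
plan([.457,-.113,.266],.02)"
```

```text
n 1 per row [-0.0004 -0.0005  0.0024 -0.0002 -0.0092 -0.0012] clk 8.75 pos [ 0.4545 -0.1126  0.2656] F [-1.9482  1.4897  9.2016] w 0.028411346958860436 joints [-0.2424  0.2954 -0.3081  0.9765 -0.0012  1.3086]
```

There's clear contact (9 N) at TCP z = 0.2656, matching the predicted 0.266. Releasing.

>>> arm_command(
  moves=[0,0,0,0,0,0,-1,0,0,0,0,0,0,-1,0,0,0,0,0,0,-1,0,0,0,0,0,0,-1,0,0,0,0,0,0,-1,0,0,0,0,0,0,-1,0,0,0,0,0,0,-1,0,0,0,0,0,0,-1],
)

```text
clock: 9.42
eef_pos: [0.4539, -0.1124, 0.2629]
tool_rot: [-0.006, 0.712, 0.008, 0.702]
ft_force: [-0.2, -0.3, 0.4]
grip_width: 0.0851
```

>>> arm_command(
  moves=[-0.015,0,0,0,0,0,-1,-0.03,0,0,0,0,0,-1,-0.033,0,0,0,0,0,-1,-0.033,0,0,0,0,0,-1,-0.02,0,0,0,0,0,-1,0,0,0,0,0,0,-1],
)

```text
clock: 9.92
eef_pos: [0.4546, -0.1124, 0.3963]
tool_rot: [-0.005, 0.715, 0.009, 0.699]
ft_force: [0.2, 0.1, 0.4]
grip_width: 0.0854
```

```bash
python3 -c "
from h import *
import cv2
plan([.648,-.043,.36],-.085)
im=bot.camera('wrist');cv2.imwrite('pics/w5.png',cv2.convertScaleAbs(im[:,:,::-1],alpha=1.3))"
```

```text
n 6 per row [ 0.0057  0.0126  0.0319  0.0175 -0.0037 -0.0006] clk 9.9167 pos [ 0.4546 -0.1124  0.3963] F [0.1877 0.1419 0.3541] w 0.08540749462241747 joints [-0.242   0.1923 -0.0789  1.3223 -0.0013  1.309 ]
```

View pics/w5.png

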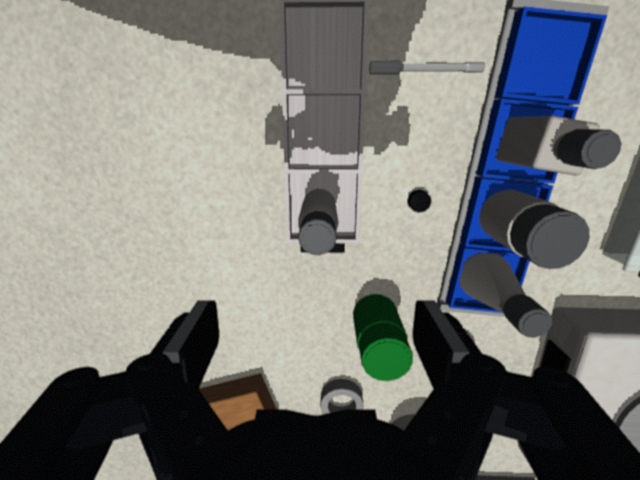

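Slim stands upright in the right-end pocket (cap at 317,237). Next I'll re-measure the remaining caps: square (601,149), jar (557,238), flask (533,322).

```bash
python3 -c "
from h import *
T,o=cur();T=wristT(o)
for n,p,z in [('square',(601,149),.115),('jar',(557,239),.099),('flask',(533,322),.111),('slim',(318,237),.12)]: print(n,onz('wrist',p,z,T))
plan([.648,-.043,.36],-.085)"
```

```text
square [ 0.6457 -0.044   0.115 ]
jar [ 0.6428 -0.116   0.099 ]
flask [ 0.6318 -0.1859  0.111 ]
slim [ 0.4495 -0.1128  0.12  ]
n 6 per row [ 0.0055  0.0126  0.032   0.0175 -0.004  -0.0006] clk 9.9667 pos [ 0.4543 -0.1124  0.3948] F [ 0.601   0.2915 -0.0002] w 0.08533011507087415 joints [-0.2421  0.1933 -0.0817  1.32   -0.0012  1.309 ]
```

>>> arm_command(
  moves=[0.005,0.007,0.018,0.01,-0.002,0,-1,0.005,0.0125,0.032,0.0175,-0.003,0,-1,0.005,0.0125,0.032,0.0175,-0.003,0,-1,0.005,0.0125,0.032,0.0175,-0.003,0,-1,0.005,0.0125,0.032,0.0175,-0.003,0,-1,0.005,0.0125,0.032,0.0175,-0.003,0,-1,0.005,0.005,0.012,0.008,-0.002,0,-1,0,0,0,0,0,0,-1,0,0,0,0,0,0,-1],
)

```text
clock: 10.72
eef_pos: [0.6497, -0.0396, 0.3401]
tool_rot: [0.034, 0.714, -0.032, 0.698]
ft_force: [-0.5, -0.0, 0.4]
grip_width: 0.0853
```

```bash
python3 -c "
from h import *
plan([.648,-.043,.34],-.085)"
```

```text
n 1 per row [ 0.0001 -0.0035 -0.0014 -0.0087 -0.0222 -0.0024] clk 10.7167 pos [ 0.6497 -0.0396  0.3401] F [-0.4835 -0.0462  0.4363] w 0.0853069743269418 joints [-0.0615  0.5862  0.3596  1.3664  0.003   1.603 ]
```

>>> arm_command(
  moves=[0.024,-0.002,0,-0.004,-0.005,0,-1,0.024,-0.001,0,-0.003,0,0,-1,0.022,0,0,0,0,0,-1,0.012,0,0,0,0.003,0,-1,0.006,0,0,0,0.003,0,-1,0,0,0,0,0,0,-1],
)

```text
clock: 11.22
eef_pos: [0.6417, -0.0446, 0.2477]
tool_rot: [0.032, 0.717, -0.03, 0.696]
ft_force: [-0.3, 0.1, -0.2]
grip_width: 0.0853
```

```bash
python3 -c "
from h import *
plan([.647,-.043,.26],-.085)"
```

```text
n 1 per row [-0.0124  0.0021  0.0049 -0.0031 -0.0303 -0.0016] clk 11.2167 pos [ 0.6417 -0.0446  0.2477] F [-0.2977  0.08   -0.1807] w 0.08530656375252121 joints [-0.0698  0.6347  0.1963  1.1627  0.0021  1.5891]
```

>>> arm_command(
  moves=[-0.012,0.002,0.005,-0.003,-0.028,-0.002,-1,-0.004,0,0,0,-0.005,0,-1,0,0,0,0,0,0,-1,0,0,0,0,0,0,-1],
)

```text
clock: 11.55
eef_pos: [0.6484, -0.0437, 0.2698]
tool_rot: [0.03, 0.702, -0.031, 0.711]
ft_force: [0.2, -0.1, -0.2]
grip_width: 0.0854
```

```bash
python3 -c "
from h import *
plan([.647,-.043,.26],-.085)"
```

```text
n 1 per row [ 0.0097  0.0006 -0.0015 -0.0007  0.0122  0.0006] clk 11.55 pos [ 0.6484 -0.0437  0.2698] F [ 0.1829 -0.06   -0.2063] w 0.08535495158177034 joints [-0.0671  0.6106  0.2146  1.1625 -0.0008  1.5893]
```

>>> arm_command(
  moves=[0.008,0,-0.001,0,0.01,0,-1,0.003,0,-0.001,0,0.003,0,-1,0,0,0,0,0,0,-1,0,0,0,0,0,0,-1],
)

```text
clock: 11.88
eef_pos: [0.6473, -0.0434, 0.2613]
tool_rot: [0.03, 0.705, -0.03, 0.708]
ft_force: [0.7, -0.3, -0.2]
grip_width: 0.0854
```

```bash
python3 -c "
from h import *
plan([.647,-.043,.26],-.085)"
```

```text
n 1 per row [ 0.0013  0.0004 -0.0004 -0.0003  0.0044  0.0005] clk 11.8833 pos [ 0.6473 -0.0434  0.2613] F [ 0.7484 -0.2634 -0.2051] w 0.0854359654512965 joints [-0.0668  0.6187  0.2055  1.1533 -0.0005  1.5893]
```

Grip.

>>> arm_command(
  moves=[0,0,0,0,0,0,1,0,0,0,0,0,0,1,0,0,0,0,0,0,1,0,0,0,0,0,0,1,0,0,0,0,0,0,1,0,0,0,0,0,0,1,0,0,0,0,0,0,1,0,0,0,0,0,0,1,0,0,0,0,0,0,1,0,0,0,0,0,0,1],
)

```text
clock: 12.72
eef_pos: [0.6473, -0.0433, 0.2602]
tool_rot: [0.03, 0.705, -0.03, 0.707]
ft_force: [-0.1, 0.3, 0.3]
grip_width: 0.0263
```

>>> arm_command(
  moves=[-0.02,0,0,0,0,0,1,-0.033,0,0,0,0,0,1,-0.033,0,0,0,0,0,1,-0.033,0,0,0,0,0,1,-0.025,0,0,0,0,0,1,-0.01,0,0,0,0,0,1,0,0,0,0,0,0,1],
)

```text
clock: 13.3
eef_pos: [0.6454, -0.0431, 0.4142]
tool_rot: [0.03, 0.711, -0.03, 0.702]
ft_force: [0.9, -0.3, -1.9]
grip_width: 0.0265
```

```bash
python3 -c "
from h import *
import cv2
plan([.4553,-.039,.42],.02)
a=bot.camera('side')[145:465,170:470,::-1];b=bot.camera('scene')[100:330,200:440,::-1]
b=cv2.resize(b,(334,320));cv2.imwrite('pics/p6.png',cv2.resize(np.hstack([a,b]),None,fx=1.25,fy=1.25)*1)"
```

```text
n 6 per row [-0.0008 -0.0003 -0.0317 -0.0175 -0.0021  0.    ] clk 13.3 pos [ 0.6454 -0.0431  0.4142] F [ 0.9069 -0.3465 -1.9208] w 0.026522193135976098 joints [-0.0666  0.5518  0.4928  1.5246 -0.0006  1.5894]
```

View pics/p6.png

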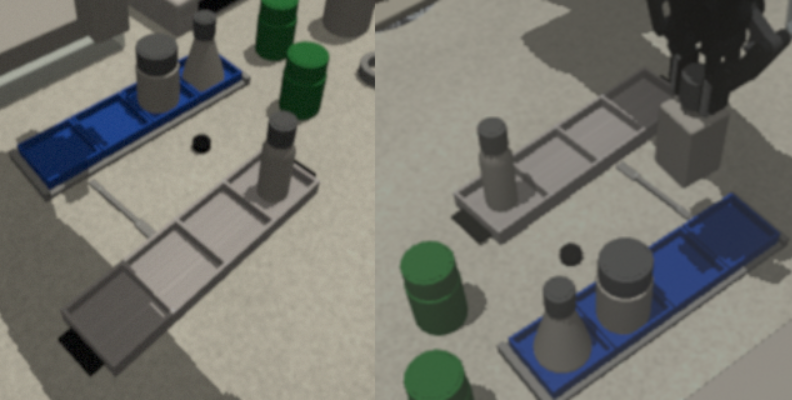

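Square is lifted and slim stands upright in its pocket. Moving to the pocket second from the right.

>>> arm_command(
  moves=[-0.003,0,-0.016,-0.009,-0.001,0,1,-0.003,0,-0.031,-0.0175,-0.001,0,1,-0.003,0,-0.031,-0.0175,-0.001,0,1,-0.003,0,-0.031,-0.0175,-0.001,0,1,-0.003,0,-0.031,-0.0175,-0.001,0,1,-0.002,0,-0.031,-0.0175,-0.001,0,1,0,0,-0.016,-0.009,-0.001,0,1,0,0,-0.005,0,0,0,1,0,0,0,0,0,0,1],
)

```text
clock: 14.15
eef_pos: [0.4409, -0.0352, 0.4107]
tool_rot: [-0.008, 0.723, 0.01, 0.691]
ft_force: [0.1, -1.3, -1.0]
grip_width: 0.0262
```

```bash
python3 -c "
from h import *
plan([.4553,-.039,.32],.02)"
```

```text
n 3 per row [ 0.0301 -0.0014  0.0054  0.0019 -0.0153 -0.0013] clk 14.15 pos [ 0.4409 -0.0352  0.4107] F [ 0.0854 -1.2508 -0.995 ] w 0.026241471121285335 joints [-0.0794  0.145  -0.0991  1.3727 -0.0007  1.4658]
```

>>> arm_command(
  moves=[0.026,-0.001,0.005,0.002,-0.015,-0.001,1,0.028,-0.001,0.004,0.001,-0.012,-0.001,1,0.022,-0.001,0.002,0,-0.008,-0.001,1,0.01,0,0,0,0,0,1,0,0,0,0,0,0,1],
)

```text
clock: 14.57
eef_pos: [0.4532, -0.0379, 0.318]
tool_rot: [-0.007, 0.71, 0.008, 0.704]
ft_force: [-0.8, -0.4, -1.4]
grip_width: 0.0262
```

```bash
python3 -c "
from h import *
plan([.4553,-.039,.29],.02)"
```

```text
n 1 per row [ 0.028  -0.0012  0.0022  0.0014 -0.0081 -0.001 ] clk 14.5667 pos [ 0.4532 -0.0379  0.318 ] F [-0.756  -0.4086 -1.3542] w 0.026224764002329048 joints [-0.0835  0.2156 -0.2627  1.1007  0.0002  1.4659]
```

>>> arm_command(
  moves=[0.02,-0.001,0.002,0.001,-0.006,-0.001,1,0.02,0,0,0,0,0,1,0.012,0,0,0,0,0,1,0.004,0,0,0,0,0,1,0,0,0,0,0,0,1],
)

```text
clock: 14.98
eef_pos: [0.4596, -0.039, 0.2581]
tool_rot: [-0.007, 0.708, 0.007, 0.706]
ft_force: [-0.5, -0.5, -0.6]
grip_width: 0.0263
```

```bash
python3 -c "
from h import *
plan([.4553,-.039,.257],.02)"
```

```text
n 1 per row [ 0.0011  0.0001 -0.0043 -0.0001 -0.0034 -0.0003] clk 14.9833 pos [ 0.4596 -0.039   0.2581] F [-0.5436 -0.4593 -0.6095] w 0.026292856270237412 joints [-0.0846  0.2896 -0.3396  0.945  -0.      1.4662]
```

>>> arm_command(
  moves=[0.001,0,-0.004,0,-0.003,0,1,0.001,0,-0.001,0,0,0,1,0.001,0,0,0,0,0,1,0.001,0,0,0,0,0,1],
)

```text
clock: 15.32
eef_pos: [0.4559, -0.0391, 0.2571]
tool_rot: [-0.007, 0.706, 0.007, 0.708]
ft_force: [-3.4, -0.8, 4.9]
grip_width: 0.0262
```

```bash
python3 -c "
from h import *
plan([.4553,-.039,.257],.02)"
```

```text
n 1 per row [ 0.0001  0.0001 -0.0006 -0.      0.0028 -0.0001] clk 15.3167 pos [ 0.4559 -0.0391  0.2571] F [-3.4271 -0.7516  4.9013] w 0.026228695427670673 joints [-0.0857  0.2819 -0.3538  0.9323  0.0004  1.4651]
```

Contact (4.9 N) at the predicted height, with a tilt of 0.003 rad. Releasing and rising.

>>> arm_command(
  moves=[0,0,0,0,0,0,-1,0,0,0,0,0,0,-1,0,0,0,0,0,0,-1,0,0,0,0,0,0,-1,0,0,0,0,0,0,-1,0,0,0,0,0,0,-1,0,0,0,0,0,0,-1,0,0,0,0,0,0,-1],
)

```text
clock: 15.98
eef_pos: [0.4577, -0.0393, 0.2593]
tool_rot: [-0.007, 0.703, 0.007, 0.711]
ft_force: [0.1, -0.3, -0.1]
grip_width: 0.0857
```

>>> arm_command(
  moves=[-0.015,0,0,0,0,0,-1,-0.03,0,0,0,0,0,-1,-0.033,0,0,0,0,0,-1,-0.033,0,0,0,0,0,-1,-0.02,0,0,0,0,0,-1,0,0,0,0,0,0,-1],
)

```text
clock: 16.48
eef_pos: [0.455, -0.0391, 0.3928]
tool_rot: [-0.007, 0.707, 0.007, 0.708]
ft_force: [0.8, -0.2, 0.2]
grip_width: 0.0855
```

```bash
python3 -c "
from h import *
import cv2
plan([.645,-.117,.36],-.085)
im=bot.camera('wrist');cv2.imwrite('pics/w7.png',cv2.convertScaleAbs(im[:,:,::-1],alpha=1.3))"
```

```text
n 6 per row [ 0.0055 -0.012   0.0321  0.0175  0.0003 -0.    ] clk 16.4833 pos [ 0.455  -0.0391  0.3928] F [ 0.8386 -0.1687  0.2113] w 0.08553614320611 joints [-0.0859  0.1602 -0.1274  1.2816  0.0004  1.465 ]
```

View pics/w7.png

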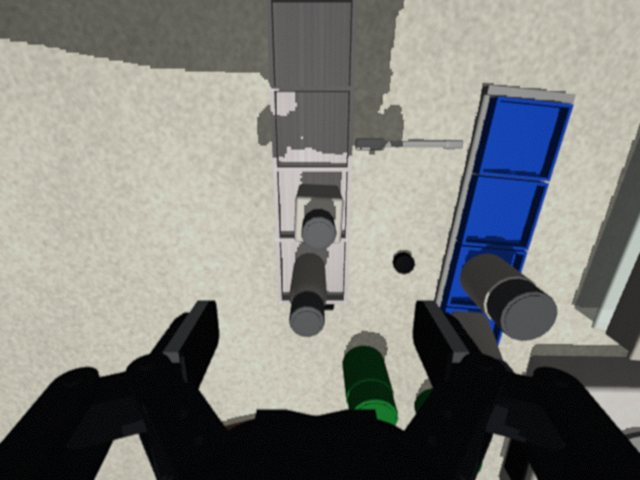

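Both placed bottles stand upright in their pockets (caps at 319,232 and 307,320). Next is the jar, with its cap at (528,309).

```bash
python3 -c "
from h import *
T,o=cur();print(onz('wrist',(528,309),.099,wristT(o)))"
```

```text
[ 0.6415 -0.1091  0.099 ]
```

>>> arm_command(
  moves=[0.004,-0.007,0.018,0.01,0,0,-1,0.004,-0.0125,0.032,0.0175,0,0,-1,0.004,-0.0125,0.032,0.0175,0,0,-1,0.004,-0.0125,0.032,0.0175,0,0,-1,0.004,-0.0125,0.032,0.0175,0,0,-1,0.004,-0.0125,0.032,0.0175,0,0,-1,0.004,-0.005,0.012,0.008,0,0,-1,0,0,0,0,0,0,-1,0,0,0,0,0,0,-1],
)

```text
clock: 17.28
eef_pos: [0.6465, -0.1209, 0.3452]
tool_rot: [0.033, 0.713, -0.03, 0.699]
ft_force: [-1.2, 0.3, -0.1]
grip_width: 0.0847
```

```bash
python3 -c "
from h import *
plan([.645,-.117,.32],-.085)"
```

```text
n 1 per row [ 0.0252  0.0037 -0.0016 -0.0039 -0.0197 -0.0026] clk 17.2833 pos [ 0.6465 -0.1209  0.3452] F [-1.164   0.3083 -0.1465] w 0.08472454502441674 joints [-0.185   0.5975  0.3923  1.3854  0.0006  1.4747]
```

>>> arm_command(
  moves=[0,0.004,-0.001,-0.003,-0.017,-0.002,-1,0,0.001,0,0,-0.003,0,-1,0,0,0,0,0,0,-1],
)

```text
clock: 17.53
eef_pos: [0.6433, -0.1148, 0.3412]
tool_rot: [0.031, 0.709, -0.029, 0.704]
ft_force: [-0.2, -0.4, -0.8]
grip_width: 0.0852
```

```bash
python3 -c "
from h import *
import cv2
plan([.645,-.117,.32],-.085)
im=bot.camera('wrist');cv2.imwrite('pics/w8.png',cv2.convertScaleAbs(im[:,:,::-1],alpha=1.3))"
```

```text
n 1 per row [ 0.0212 -0.002   0.0019 -0.0002 -0.0081 -0.0015] clk 17.5333 pos [ 0.6433 -0.1148  0.3412] F [-0.1984 -0.4379 -0.7748] w 0.08522927791395547 joints [-0.1768  0.5842  0.3592  1.354   0.0007  1.4793]
```

View pics/w8.png

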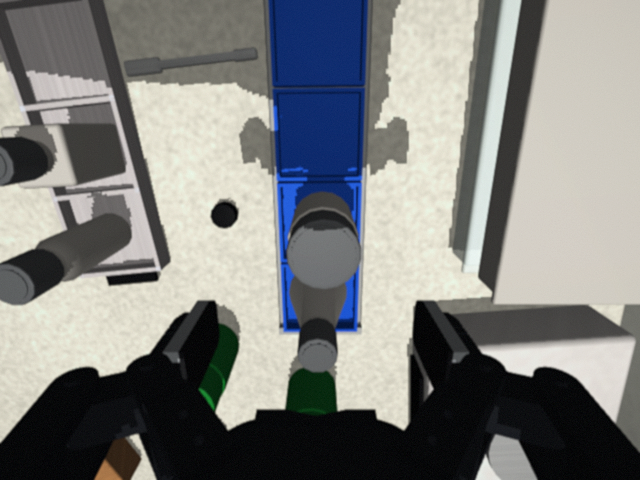

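```bash
python3 -c "
from h import *
T,o=cur();T=wristT(o);print(onz('wrist',(323.5,254),.099,T),onz('wrist',(319,354),.111,T))"
```

```text
[ 0.6462 -0.1175  0.099 ] [ 0.6375 -0.1872  0.111 ]
```

>>> arm_command(
  moves=[0.024,-0.002,0.002,0,-0.004,0,-1,0.024,-0.001,0.001,0,0,0,-1,0.024,0,0,0,0,0,-1,0.012,0,0,0,0,0,-1,0.004,0,0,0,0,0,-1,0,0,0,0,0,0,-1,0,0,0,0,0,0,-1],
)

```text
clock: 18.17
eef_pos: [0.6434, -0.1161, 0.2574]
tool_rot: [0.029, 0.705, -0.029, 0.708]
ft_force: [-0.3, 0.2, -0.6]
grip_width: 0.0854
```

```bash
python3 -c "
from h import *
plan([.6455,-.1175,.241],-.085)"
```

```text
n 1 per row [ 0.0164 -0.0013  0.0021  0.0026  0.0032 -0.0008] clk 18.1667 pos [ 0.6434 -0.1161  0.2574] F [-0.3065  0.1857 -0.5678] w 0.08538822827685935 joints [-0.1787  0.632   0.2188  1.1545  0.0011  1.4746]
```

>>> arm_command(
  moves=[0.012,-0.001,0.002,0.002,0.003,0,-1,0.006,0,0.001,0,0.002,0,-1,0.002,0,0,0,0,0,-1,0,0,0,0,0,0,-1],
)

```text
clock: 18.5
eef_pos: [0.6479, -0.1175, 0.2399]
tool_rot: [0.03, 0.705, -0.03, 0.708]
ft_force: [-0.3, 0.1, -0.1]
grip_width: 0.0856
```

```bash
python3 -c "
from h import *
plan([.6455,-.1175,.241],-.085)"
```

```text
n 1 per row [-0.0011 -0.0002 -0.0024  0.0007  0.0047 -0.0001] clk 18.5 pos [ 0.6479 -0.1175  0.2399] F [-0.2774  0.0682 -0.1378] w 0.08559756111814507 joints [-0.1795  0.6547  0.2114  1.1229  0.0005  1.4757]
```

>>> arm_command(
  moves=[0,0,-0.002,0,0.004,0,-1,0,0,0,0,0,0,-1,0,0,0,0,0,0,1,0,0,0,0,0,0,1,0,0,0,0,0,0,1,0,0,0,0,0,0,1,0,0,0,0,0,0,1,0,0,0,0,0,0,1,0,0,0,0,0,0,1,0,0,0,0,0,0,1,0,0,0,0,0,0,1],
)

```text
clock: 19.42
eef_pos: [0.6462, -0.1175, 0.2414]
tool_rot: [0.03, 0.706, -0.03, 0.707]
ft_force: [-0.5, 0.2, 0.4]
grip_width: 0.0496
```

```bash
python3 -c "
from h import *
plan([.6455,-.1175,.241],-.085)"
```

```text
n 1 per row [ 0.0004 -0.0001 -0.0007  0.0005  0.0027  0.0002] clk 19.4167 pos [ 0.6462 -0.1175  0.2414] F [-0.5484  0.2475  0.3849] w 0.0496202927414971 joints [-0.1798  0.6511  0.2092  1.1262  0.      1.4754]
```

>>> arm_command(
  moves=[-0.02,0,0,0,0,0,1,-0.033,0,0,0,0,0,1,-0.033,0,0,0,0,0,1,-0.033,0,0,0,0,0,1,-0.025,0,0,0,0,0,1,-0.01,0,0,0,0,0,1,0,0,0,0,0,0,1],
)

```text
clock: 20.0
eef_pos: [0.6446, -0.1172, 0.3956]
tool_rot: [0.03, 0.71, -0.029, 0.702]
ft_force: [-0.4, -0.5, -0.8]
grip_width: 0.0496
```

```bash
python3 -c "
from h import *
plan([.4537,.035,.40],.02)"
```

```text
n 7 per row [-0.0005  0.0209 -0.028  -0.0149 -0.0016 -0.0002] clk 20.0 pos [ 0.6446 -0.1172  0.3956] F [-0.4026 -0.4526 -0.834 ] w 0.04961080394953534 joints [-0.1798  0.5728  0.4802  1.4895  0.0001  1.4754]
```

>>> arm_command(
  moves=[-0.003,0.011,-0.014,-0.007,-0.001,0,1,-0.003,0.021,-0.027,-0.015,-0.001,0,1,-0.003,0.021,-0.027,-0.015,-0.001,0,1,-0.003,0.021,-0.027,-0.015,-0.001,0,1,-0.003,0.021,-0.027,-0.015,-0.001,0,1,-0.003,0.021,-0.027,-0.015,-0.001,0,1,-0.002,0.021,-0.027,-0.015,-0.001,0,1,0,0.009,-0.012,-0.007,-0.001,0,1,0,0,0,0,0,0,1,0,0,0,0,0,0,1],
)

```text
clock: 20.83
eef_pos: [0.452, 0.0403, 0.4042]
tool_rot: [-0.007, 0.713, 0.008, 0.701]
ft_force: [0.3, 0.6, -2.2]
grip_width: 0.0496
```

```bash
python3 -c "
from h import *
plan([.4537,.035,.30],.02)"
```

```text
n 3 per row [ 0.0347 -0.0018  0.0008  0.0007 -0.006  -0.0007] clk 20.8333 pos [0.452  0.0403 0.4042] F [ 0.3419  0.6354 -2.1634] w 0.049605647333604286 joints [ 0.088   0.1577 -0.1005  1.3305  0.0033  1.6366]
```

>>> arm_command(
  moves=[0.026,-0.002,0.001,0.001,-0.006,-0.001,1,0.03,-0.002,0.001,0,-0.004,0,1,0.026,-0.001,0,0,0,0,1,0.012,0,0,0,0,0,1,0.004,0,0,0,0,0,1,0,0,0,0,0,0,1],
)

```text
clock: 21.33
eef_pos: [0.4575, 0.0323, 0.3003]
tool_rot: [-0.006, 0.709, 0.006, 0.706]
ft_force: [-0.2, 0.3, -1.7]
grip_width: 0.0494
```

```bash
python3 -c "
from h import *
plan([.4537,.035,.26],.02)"
```

```text
n 2 per row [ 0.0201  0.0014 -0.0018 -0.0018 -0.0022  0.0003] clk 21.3333 pos [0.4575 0.0323 0.3003] F [-0.2421  0.3404 -1.7345] w 0.04941429496378196 joints [ 0.0706  0.2382 -0.2841  1.0529 -0.0003  1.6251]
```

>>> arm_command(
  moves=[0.018,0.002,-0.003,-0.002,-0.002,0,1,0.014,0.001,-0.002,-0.001,-0.002,0,1,0.003,0.001,-0.001,0,0,0,1,0,0,0,0,0,0,1,0,0,0,0,0,0,1],
)

```text
clock: 21.75
eef_pos: [0.4557, 0.0346, 0.2665]
tool_rot: [-0.006, 0.705, 0.005, 0.709]
ft_force: [0.4, -0.8, -1.1]
grip_width: 0.0494
```

```bash
python3 -c "
from h import *
import cv2
plan([.4537,.035,.2384],.02)
a=bot.camera('side')[145:465,170:470,::-1];b=bot.camera('scene')[100:330,200:440,::-1]
b=cv2.resize(b,(334,320));cv2.imwrite('pics/p9.png',cv2.resize(np.hstack([a,b]),None,fx=1.25,fy=1.25)*1)"
```

```text
n 1 per row [ 0.0281  0.0005 -0.002  -0.0045  0.0048  0.001 ] clk 21.75 pos [0.4557 0.0346 0.2665] F [ 0.407  -0.8244 -1.1185] w 0.049367250027049656 joints [ 0.0761  0.2686 -0.3434  0.954  -0.0013  1.6314]
```

View pics/p9.png

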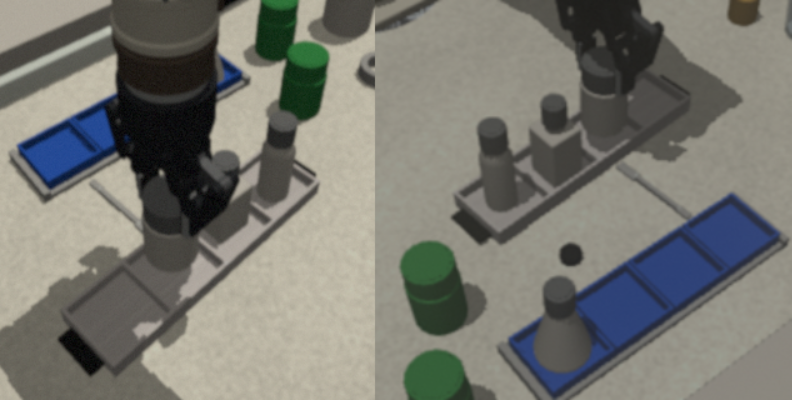

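The jar hovers over the third pocket, second from the left, with slim and square upright. Lowering.

>>> arm_command(
  moves=[0.014,0,-0.003,-0.004,0.003,0.001,1,0.009,0,-0.001,0,0,0,1,0.004,0,0,0,0,0,1,0.001,0,0,0,0,0,1,0,0,0,0,0,0,1],
)

```text
clock: 22.27
eef_pos: [0.4547, 0.0346, 0.2419]
tool_rot: [-0.007, 0.703, 0.007, 0.711]
ft_force: [-0.8, -0.1, -1.2]
grip_width: 0.0496
```

```bash
python3 -c "
from h import *
plan([.4537,.035,.2384],.02)"
```

```text
n 1 per row [ 0.0035  0.0004 -0.001  -0.0007  0.0121 -0.0005] clk 22.2667 pos [0.4547 0.0346 0.2419] F [-0.7871 -0.1281 -1.1886] w 0.049597803275763845 joints [ 0.076   0.2949 -0.3834  0.8804 -0.0002  1.6275]
```

>>> arm_command(
  moves=[0.002,0,-0.001,0,0.009,0,1,0.002,0,0,0,0,0,1,0.001,0,0,0,0,0,1,0.001,0,0,0,0,0,1],
)

```text
clock: 22.6
eef_pos: [0.4544, 0.0347, 0.2383]
tool_rot: [-0.007, 0.705, 0.007, 0.709]
ft_force: [-4.5, -0.8, 11.3]
grip_width: 0.0495
```

```bash
python3 -c "
from h import *
plan([.4537,.035,.2384],.02)"
```

```text
n 1 per row [-0.0001  0.0004 -0.0007 -0.0008  0.0047 -0.0007] clk 22.6 pos [0.4544 0.0347 0.2383] F [-4.4701 -0.8316 11.2693] w 0.04952143717517608 joints [ 0.076   0.302  -0.3843  0.8798  0.0004  1.6276]
```

Contact (11 N) at the predicted height. Releasing.

>>> arm_command(
  moves=[0,0,0,0,0,0,-1,0,0,0,0,0,0,-1,0,0,0,0,0,0,-1,0,0,0,0,0,0,-1,0,0,0,0,0,0,-1,0,0,0,0,0,0,-1,0,0,0,0,0,0,-1],
)

```text
clock: 23.18
eef_pos: [0.4556, 0.0348, 0.2397]
tool_rot: [-0.006, 0.704, 0.007, 0.71]
ft_force: [-0.0, -0.1, -1.2]
grip_width: 0.0855
```

>>> arm_command(
  moves=[-0.015,0,0,0,0,0,-1,-0.03,0,0,0,0,0,-1,-0.033,0,0,0,0,0,-1,-0.033,0,0,0,0,0,-1,-0.025,0,0,0,0,0,-1,0,0,0,0,0,0,-1],
)

```text
clock: 23.68
eef_pos: [0.453, 0.0345, 0.3783]
tool_rot: [-0.007, 0.707, 0.007, 0.707]
ft_force: [1.7, -0.0, 1.5]
grip_width: 0.0853
```

```bash
python3 -c "
from h import *
plan([.637,-.187,.36],-.085)"
```

```text
n 9 per row [ 0.002  -0.0239  0.0213  0.0116 -0.0001 -0.    ] clk 23.6833 pos [0.453  0.0345 0.3783] F [ 1.7234 -0.0391  1.5368] w 0.08531157314734071 joints [ 0.076   0.1651 -0.1601  1.2466  0.0003  1.6275]
```

>>> arm_command(
  moves=[0,-0.012,0.011,0.006,0,0,-1,0,-0.024,0.021,0.0115,0,0,-1,0,-0.024,0.021,0.0115,0,0,-1,0.001,-0.024,0.021,0.0115,0,0,-1,0.001,-0.024,0.021,0.0115,0,0,-1,0.001,-0.024,0.021,0.0115,0,0,-1,0.001,-0.024,0.021,0.0115,0,0,-1,0.001,-0.024,0.021,0.0115,0,0,-1,0.001,-0.024,0.021,0.0115,0,0,-1,0,-0.01,0.009,0.005,0,0,-1,0,0,0,0,0,0,-1,0,0,0,0,0,0,-1],
)

```text
clock: 24.68
eef_pos: [0.6422, -0.1942, 0.3647]
tool_rot: [0.031, 0.708, -0.029, 0.705]
ft_force: [0.2, -0.0, -0.2]
grip_width: 0.0853
```

```bash
python3 -c "
from h import *
import cv2
plan([.637,-.187,.36],-.085)
im=bot.camera('wrist');cv2.imwrite('pics/w10.png',cv2.convertScaleAbs(im[:,:,::-1],alpha=1.3))"
```

```text
n 1 per row [ 0.0047  0.0068 -0.0058  0.0004 -0.004  -0.0035] clk 24.6833 pos [ 0.6422 -0.1942  0.3647] F [ 0.2039 -0.0455 -0.2465] w 0.08533662669553249 joints [-0.2942  0.6123  0.4684  1.4315  0.0026  1.3612]
```

View pics/w10.png

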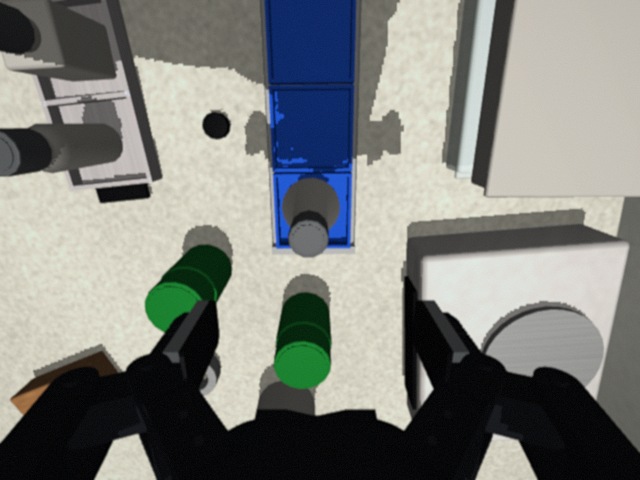

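```bash
python3 -c "
from h import *
T,o=cur();T=wristT(o);print(onz('wrist',(308,239),.111,T),onz('wrist',(422,258),.06,T),onz('wrist',(422,258),.1,T),onz('wrist',(406,250),.0,T))
plan([.637,-.187,.33],-.085)"
```

```text
[ 0.6357 -0.1886  0.111 ] [ 0.7297 -0.2311  0.06  ] [ 0.7177 -0.2139  0.1   ] [ 0.7308 -0.2464  0.    ]
n 1 per row [ 0.0345  0.0064 -0.0054  0.0008 -0.0046 -0.0034] clk 24.7333 pos [ 0.6419 -0.1939  0.3645] F [-0.3777  0.1852 -0.8764] w 0.08538506227873913 joints [-0.2938  0.6118  0.467   1.4313  0.0024  1.3612]
```

>>> arm_command(
  moves=[0.02,0.005,-0.005,0.001,-0.004,-0.003,-1,0.024,0.002,-0.002,0,-0.002,-0.001,-1,0.024,0,0,0,0,0,-1,0.012,0,0,0,0,0,-1,0.004,0,0,0,0,0,-1,0,0,0,0,0,0,-1,0,0,0,0,0,0,-1],
)

```text
clock: 25.32
eef_pos: [0.6315, -0.1778, 0.2804]
tool_rot: [0.027, 0.706, -0.027, 0.707]
ft_force: [-0.2, 0.3, 1.1]
grip_width: 0.0855
```

```bash
python3 -c "
from h import *
plan([.6365,-.1875,.255],-.085)"
```

```text
n 1 per row [ 0.0254 -0.0093  0.0058  0.0086  0.0019 -0.0008] clk 25.3167 pos [ 0.6315 -0.1778  0.2804] F [-0.1872  0.3335  1.0628] w 0.08551110732951608 joints [-0.2747  0.6197  0.2597  1.2091  0.0012  1.3726]
```

>>> arm_command(
  moves=[0.004,-0.008,0.005,0.007,0.001,0,-1,0.008,-0.002,0.002,0.002,0,0,-1,0.008,0,0,0,0,0,-1,0.003,0,0,0,0,0,-1,0,0,0,0,0,0,-1,0,0,0,0,0,0,-1],
)

```text
clock: 25.82
eef_pos: [0.6398, -0.1894, 0.2599]
tool_rot: [0.03, 0.703, -0.031, 0.71]
ft_force: [0.2, -0.1, 0.3]
grip_width: 0.0854
```

```bash
python3 -c "
from h import *
plan([.6365,-.1875,.255],-.085)"
```

```text
n 1 per row [ 0.0049  0.0016 -0.0035 -0.0008  0.0088  0.0008] clk 25.8167 pos [ 0.6398 -0.1894  0.2599] F [ 0.1949 -0.078   0.27  ] w 0.08543506415766783 joints [-0.288   0.6537  0.265   1.1733  0.0009  1.3686]
```

>>> arm_command(
  moves=[0.004,0.001,-0.003,0,0.008,0.001,-1,0.001,0,-0.001,0,0.002,0,-1,0,0,0,0,0,0,-1,0,0,0,0,0,0,-1],
)

```text
clock: 26.15
eef_pos: [0.6354, -0.1881, 0.2545]
tool_rot: [0.031, 0.707, -0.03, 0.706]
ft_force: [0.1, -0.5, -0.3]
grip_width: 0.0852
```

```bash
python3 -c "
from h import *
plan([.6365,-.1875,.255],-.085)"
```

```text
n 1 per row [-0.0005  0.0006  0.001  -0.0011 -0.0025 -0.0004] clk 26.15 pos [ 0.6354 -0.1881  0.2545] F [ 0.0711 -0.5073 -0.296 ] w 0.08522316601314192 joints [-0.2877  0.6541  0.2508  1.17   -0.0001  1.3692]
```

>>> arm_command(
  moves=[0,0,0,0,0,0,1,0,0,0,0,0,0,1,0,0,0,0,0,0,1,0,0,0,0,0,0,1,0,0,0,0,0,0,1,0,0,0,0,0,0,1,0,0,0,0,0,0,1,0,0,0,0,0,0,1,0,0,0,0,0,0,1,0,0,0,0,0,0,1],
)

```text
clock: 26.98
eef_pos: [0.6358, -0.1879, 0.2553]
tool_rot: [0.03, 0.707, -0.03, 0.706]
ft_force: [-0.1, 0.7, -0.2]
grip_width: 0.0272
```

>>> arm_command(
  moves=[-0.02,0,0,0,0,0,1,-0.033,0,0,0,0,0,1,-0.033,0,0,0,0,0,1,-0.033,0,0,0,0,0,1,-0.03,0,0,0,0,0,1,-0.012,0,0,0,0,0,1,0,0,0,0,0,0,1],
)

```text
clock: 27.57
eef_pos: [0.635, -0.1877, 0.4171]
tool_rot: [0.032, 0.711, -0.029, 0.702]
ft_force: [1.1, 0.3, -1.0]
grip_width: 0.0273
```

```bash
python3 -c "
from h import *
plan([.4521,.109,.42],.02)"
```

```text
n 10 per row [-0.0001  0.0291 -0.0193 -0.0106 -0.0013 -0.0004] clk 27.5667 pos [ 0.635  -0.1877  0.4171] F [ 1.1119  0.3247 -0.954 ] w 0.027297524044350208 joints [-0.2875  0.5882  0.5614  1.5571  0.0003  1.3691]
```

>>> arm_command(
  moves=[-0.002,0.014,-0.009,-0.005,-0.001,0,1,-0.002,0.029,-0.019,-0.0105,-0.001,0,1,-0.002,0.029,-0.019,-0.0105,-0.001,0,1,-0.002,0.029,-0.019,-0.0105,-0.001,0,1,-0.002,0.029,-0.019,-0.0105,-0.001,0,1,-0.002,0.029,-0.019,-0.0105,-0.001,0,1,-0.002,0.029,-0.019,-0.0105,-0.001,0,1,-0.002,0.029,-0.019,-0.0105,-0.001,0,1,-0.002,0.029,-0.019,-0.0105,-0.001,0,1,0,0.025,-0.017,-0.009,-0.001,0,1,0,0.01,-0.007,-0.004,0,0,1,0,0,0,0,0,0,1,0,0,0,0,0,0,1],
)

```text
clock: 28.65
eef_pos: [0.4497, 0.1096, 0.4199]
tool_rot: [-0.005, 0.715, 0.007, 0.699]
ft_force: [-0.0, -0.3, -1.5]
grip_width: 0.0275
```

```bash
python3 -c "
from h import *
plan([.4521,.109,.32],.02)"
```

```text
n 3 per row [ 0.0333 -0.0003  0.0012 -0.0008 -0.0076 -0.0009] clk 28.65 pos [0.4497 0.1096 0.4199] F [-0.0109 -0.2791 -1.5045] w 0.027543952909159973 joints [ 0.237   0.1707 -0.0438  1.3781  0.0076  1.7901]
```

>>> arm_command(
  moves=[0.026,0,0.001,-0.001,-0.007,-0.001,1,0.028,0,0.001,-0.001,-0.004,0,1,0.028,0,0,0,0,0,1,0.018,0,0,0,0,0,1,0.006,0,0,0,0,0,1,0,0,0,0,0,0,1],
)

```text
clock: 29.15
eef_pos: [0.4524, 0.1057, 0.3077]
tool_rot: [-0.005, 0.711, 0.005, 0.704]
ft_force: [0.7, -0.8, -0.5]
grip_width: 0.0275
```

```bash
python3 -c "
from h import *
plan([.4521,.109,.275],.02)"
```

```text
n 1 per row [ 0.0327  0.0033 -0.0001 -0.0066 -0.0098  0.0004] clk 29.15 pos [0.4524 0.1057 0.3077] F [ 0.6737 -0.7641 -0.5419] w 0.02746739071997895 joints [ 0.2291  0.2443 -0.2545  1.0817  0.0017  1.7865]
```

>>> arm_command(
  moves=[0.014,0.003,0,-0.006,-0.008,0,1,0.014,0.001,0,-0.001,0,0,1,0.005,0,0,0,0,0,1,0,0,0,0,0,0,1,0,0,0,0,0,0,1],
)

```text
clock: 29.57
eef_pos: [0.4556, 0.1075, 0.2764]
tool_rot: [-0.006, 0.706, 0.005, 0.708]
ft_force: [-0.3, -0.0, -0.1]
grip_width: 0.0277
```

```bash
python3 -c "
from h import *
import cv2
plan([.4521,.109,.2523],.02)
a=bot.camera('side')[145:465,170:470,::-1];b=bot.camera('scene')[100:330,200:440,::-1]
b=cv2.resize(b,(334,320));cv2.imwrite('pics/p11.png',cv2.resize(np.hstack([a,b]),None,fx=1.25,fy=1.25)*1)"
```

```text
n 1 per row [ 0.0241  0.0016 -0.0035 -0.0047  0.0024  0.0004] clk 29.5667 pos [0.4556 0.1075 0.2764] F [-0.3087 -0.0439 -0.0836] w 0.027722308565044998 joints [ 0.232   0.2781 -0.3     0.9904 -0.0009  1.7875]
```

View pics/p11.png

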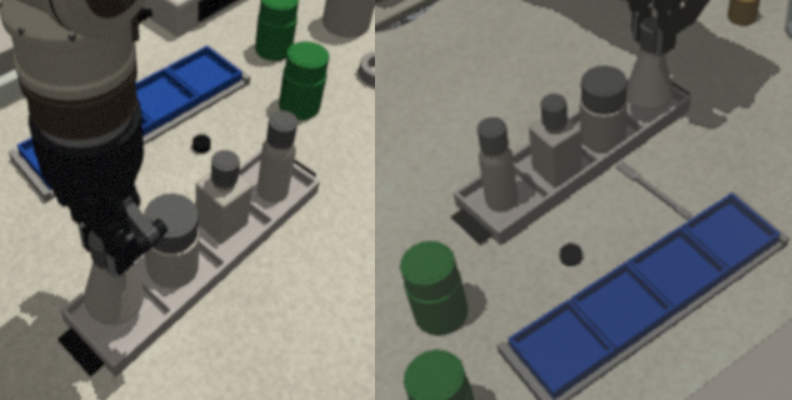

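The flask foot is over the left-end pocket. Correcting x by -3.5 mm and lowering.

>>> arm_command(
  moves=[0.003,0.002,-0.004,-0.004,0.001,0,1,0.01,0,-0.001,-0.001,0,0,1,0.007,0,0,0,0,0,1,0.003,0,0,0,0,0,1,0,0,0,0,0,0,1],
)

```text
clock: 30.08
eef_pos: [0.4516, 0.1102, 0.2561]
tool_rot: [-0.007, 0.704, 0.008, 0.71]
ft_force: [-0.6, 0.4, -0.0]
grip_width: 0.0277
```

```bash
python3 -c "
from h import *
plan([.4521,.109,.2523],.02)"
```

```text
n 1 per row [ 0.0038 -0.0012  0.0005  0.001   0.0092 -0.0017] clk 30.0833 pos [0.4516 0.1102 0.2561] F [-0.56    0.4421 -0.0223] w 0.027710002269032637 joints [ 0.2395  0.2931 -0.3407  0.9275 -0.0003  1.7893]
```

>>> arm_command(
  moves=[0.002,-0.001,0,0,0.008,-0.001,1,0.002,0,0,0,0,0,1,0.001,0,0,0,0,0,1,0.001,0,0,0,0,0,1],
)

```text
clock: 30.42
eef_pos: [0.4521, 0.1094, 0.2522]
tool_rot: [-0.007, 0.706, 0.008, 0.708]
ft_force: [-3.6, -0.8, 10.3]
grip_width: 0.0276
```

```bash
python3 -c "
from h import *
plan([.4521,.109,.2523],.02)"
```

```text
n 1 per row [-0.0001 -0.0004  0.      0.0013  0.0023 -0.0014] clk 30.4167 pos [0.4521 0.1094 0.2522] F [-3.587  -0.7863 10.3076] w 0.02761722854866435 joints [ 0.2373  0.3012 -0.3413  0.9257  0.0008  1.7867]
```

Contact (10 N) at the predicted height. Releasing, then rising and moving back.

>>> arm_command(
  moves=[0,0,0,0,0,0,-1,0,0,0,0,0,0,-1,0,0,0,0,0,0,-1,0,0,0,0,0,0,-1,0,0,0,0,0,0,-1,0,0,0,0,0,0,-1,0,0,0,0,0,0,-1,0,0,0,0,0,0,-1],
)

```text
clock: 31.08
eef_pos: [0.4531, 0.1096, 0.2532]
tool_rot: [-0.007, 0.705, 0.008, 0.709]
ft_force: [0.1, -0.8, -0.6]
grip_width: 0.0856
```

>>> arm_command(
  moves=[-0.015,0,0,0,0,0,-1,-0.03,0,0,0,0,0,-1,-0.033,0,0,0,0,0,-1,-0.033,0,0,0,0,0,-1,-0.03,0,0,0,0,0,-1,-0.015,0,0,0,0,0,-1,0,0.02,0,0,0,0,-1,0,0.03,0,0,0,0,-1,0,0.03,0,0,0,0,-1,0,0.03,0,0,0,0,-1,0,0.02,0,0,0,0,-1,0,0,0,0,0,0,-1,0,0,0,0,0,0,-1],
)

```text
clock: 32.17
eef_pos: [0.449, 0.2435, 0.4168]
tool_rot: [-0.005, 0.706, 0.007, 0.708]
ft_force: [0.8, -0.4, -0.3]
grip_width: 0.0855
```

```bash
python3 -c "
from h import *
import cv2
T,o=cur();print(o['eef_pos'],o['ft_force'])
a=bot.camera('side')[145:465,170:470,::-1];b=bot.camera('scene')[100:330,200:440,::-1]
b=cv2.resize(b,(334,320));cv2.imwrite('pics/p12.png',cv2.convertScaleAbs(cv2.resize(np.hstack([a,b]),None,fx=1.25,fy=1.25),alpha=1.3))"
```

```text
[0.449  0.2435 0.4168] [ 0.8344 -0.4233 -0.2872]
```

View pics/p12.png

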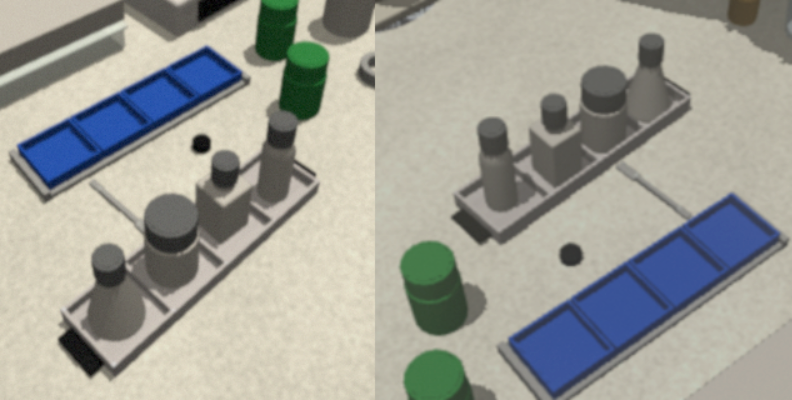

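All four bottles stand upright inside their pockets in both views: flask, jar, square, slim from left to right. The trays are empty and the robot is clear, so I'm handing in.

```bash
python3 -c "
from workcell import bot
print(bot.job_done())"
```

```text
the job is handed in; nothing more can be done
None
```

I moved all four bottles into the carrier in reverse order and handed the job in at about 32 s of the 112 s allowed. The old rack read slim, square, jar, flask from left to right; the carrier now reads flask, jar, square, slim.

**Set-down:** each bottle was lowered until the wrist felt the pocket floor at the height I expected (within about 0.5 mm), with 5 to 11 N, and only then released.

**Last checks:** the final scene and side pictures show every bottle upright inside its pocket and the four trays empty. The gripper is open and well clear of everything. The green jars were not touched.

**Where measurements disagreed:**
- The side camera put the carrier about 7 mm off from the other two cameras. I used the wrist and scene values.
- One wrist reading of the jar was about 8 mm off in y, so I took it again before gripping.
- Slim and square stand a few mm off the pocket centreline, within the room the pockets leave.

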